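Level the bench shelf and hold it pressed

TASK

Lay the spirit level lengthways along the middle of the small plywood bench shelf and let go of it, then turn the levelling-foot knob at the shelf's end until the bubble stands centred between its two marks while the shelf is pressed fully down against the spring under its foot end. Finish holding it so: keep pressing firmly but not hard with the fingers on top of the level, the shelf seated on its foot and the bubble centred, and do not let go at the end. Leave the jar, the spanner and the carton where they are.

Things in the scene. Friction and masses are not known exactly. Their poses are not given: they have to be found in the camera images.
- level_mid (a point): Centre of the loose spirit level, 180 x 28 x 42 mm, 21 mm above its underside; x along its length, z up. Aluminium bar (lowest 24 mm, 28 mm wide) with a black block on top of each end and between them a window with a yellow-green vial 16 mm wide. Lies the right way up on the bench; grip it from above across the bar at its middle
- level: The same level, about 0.25 kg: origin at the centre of its underside, axes as for level_mid. The black end blocks reach from 46 to 90 mm either side of the centre along x; their flat tops, 42 mm above the underside, are the place to press, not the vial
- bubble (a joint): Bubble position in the vial (m): 0 = centred, positive towards the level's +x end. It floats to the higher end, 0.6 mm per mrad of slope, stops at 20 mm either way, settles in about 1.5 s. A pale capsule 22 mm long; two black rings on the vial, inner faces 29 mm apart, are the marks (within about 4 mm of centre it stands between them)
- shelf_seat (a point): Point on the shelf board's upper face, about 88 mm above the bench, where the level's centre belongs, level along y. y points along the board to the knob, z up. Plywood, 150 mm wide (x); reaches 110 mm to -y and 205 mm to +y of this point. It hinges about x, 105 mm to -y of this point and 22 mm below the face; the knob's axis is 170 mm to +y
- knob_grip (a point): Centre of the round black knob of the levelling foot, on its upright axis: diameter 40 mm, 26 mm tall, this point half-way up, about 29 mm above the board's upper face (16 mm free under the knob) when level, up to 37 mm at the start. Grip it from above across its diameter; it turns with about 0.15 N m
- foot (a joint): Knob angle (rad), positive = clockwise from above, range -2.6 to 1.6; stays where left. Clockwise raises the knob end: 20 mrad of board slope (12 mm of bubble) per rad; the board climbs on the stud, the knob keeps its height. The bench's slope is unknown, so the level value varies; at the start the knob end, pressed down, is 0.65 to 1.75 rad of knob too low
- rock (a joint): How far the spring lifts the board off its foot (rad): 0 = seated (pressed fully down), 0.03 = against its upper stop (knob end 8 mm up), where it rests unpressed, also under the level. The bubble reads true only when seated. 4 to 5 N on the level's end block nearer the knob seats it; 8 to 15 N there is a good press
- riser: Shelf stand, fixed to the bench, carrying board and knob: origin on the bench under the middle of its 335 x 150 mm base plate, y along the board to the knob end
- jar: Bystander: lidded amber glass jar, 60 mm across, 75 mm tall, origin under its centre
- spanner: Bystander: steel spanner lying flat, origin under it
- carton: Bystander: small cardboard carton 60 x 90 x 45 mm, origin under its centre
Things that resemble listed ones, but are neither listed nor needed, are in the scene too. Of the things that look like the level, the smallest one is meant.

How it is judged:
On the way, in this order (a step that is already met when the one before it is completed fails the run):
1. the level lies lengthways on the shelf board, let go (x of level_mid in the frame of shelf_seat between -0.035 and 0.035 m and y of level_mid in the frame of shelf_seat between -0.03 and 0.045 m and z of level_mid in the frame of shelf_seat between 0.015 and 0.027 m and angle between the x axis of level_mid and the y axis of shelf_seat, either way round below 0.15 rad and angle between level_mid's own z axis and vertical below 0.1 rad and contact force between level and riser above 0.8 N and contact force between the fingers and level below 0.1 N), for 0.2 s.
2. the levelling foot has been turned up (value of joint foot above -0.7 rad), for 0.1 s.
At the end, for the whole second after the job is handed in: Through the last second: fingers press on the level with 3 to 30 N, rock under 0.004 rad, board level within 0.010 rad, bubble within 4 mm of centre; the level lies upright on the board, its centre within 35 mm across and -30 to +45 mm along from shelf_seat, along the board within 0.15 rad (x of level_mid in the frame of shelf_seat between -0.035 and 0.035 m and y of level_mid in the frame of shelf_seat between -0.03 and 0.045 m and z of level_mid in the frame of shelf_seat between 0.015 and 0.027 m and angle between the x axis of level_mid and the y axis of shelf_seat, either way round below 0.15 rad and angle between level_mid's own z axis and vertical below 0.1 rad and contact force between level and riser above 0.8 N and value of joint bubble between -0.004 and 0.004 m and value of joint rock below 0.004 rad and angle between shelf_seat's own z axis and vertical below 0.01 rad and contact force between the fingers and level between 3 and 30 N); the arm keeps its last pose, push and grip.
It fails at once if a bystander (jar, spanner, carton) is pushed out of place (distance of any of jar, spanner, carton from where it was at the start of the episode above 0.03 m).
It also fails if it takes over 72 s, if anything falls off the work surface, if the arm or the gripper's body presses on something with over 40 N, if the wrist force passes 120 N, or if a joint passes its speed limit or range.

ROBOT

A 7-joint arm with a two-finger parallel gripper is mounted at the origin on the work surface. World frame = base frame: x ahead of the robot, y to its left, z up, the work surface at z = 0. Lengths are in m, angles in rad, forces in N, time in s.
With the tool pointing down it reaches from about 0.425 to 0.875 m from the base axis. Payload 8.4 kg.
Tool frame: the origin (TCP) lies at the very end of the fingers, on their centre line; the grasp point (between the pads) lies 19 mm behind it (grip_point_offset is the distance from the TCP to the grasp point, in m); z points along the fingers, y is the direction in which the jaws open and shut (so a half turn about z gives the same grasp; the last joint's range is limited). The gripper opens to 87 mm and grips with 3 to 60 N. Pads are 19 mm wide; open, the fingers measure 117 mm over their backs; the gripper's body (75 mm by 190 mm) begins 51 mm behind the grasp point.
Start: joints at [-1.437, 0.333, 0.04, 1.465, -0.013, 1.343, -0.059], TCP at [0.15, 0.632, 0.223] pointing down, gripper open.
Joint ranges: [-2.58, 2.58], [-0.38, 2.09], [-1.3, 1.39], [0.25, 2.4], [-1.5, 4.64], [0.08, 2.09], [-2.65, 2.65]. Speed limits (rad/s): [2.22, 2.22, 2.79, 2.79, 3.14, 3.14, 3.14].

INTERFACE

Orientations are given as a unit quaternion [w, x, y, z].
In Python, from cell import state, capture, hand_in, spot_in, landmark_of, grip_point_offset gives the robot as it stands. The module is installed in compiled form; this text tells all that it offers.
- The arm moves only by the tool jog_arm, never from a script. Its argument "increments" is a list of rows, each an object of numbers: "x", "y", "z": the shift along the tool's x, y, z in mm; "spin": the turn about the tool's z in degrees. A call has 1 to 8 rows; each row shifts and turns the commanded pose from where the row before left it, along the tool's axes as they then stand; what a row does not reach is not made up. A row lasts 1/8 s, in which the tool goes at most 62.5 mm and 10.7 degrees, less where a joint would pass 70% of its speed; a pose out of reach is approached as far as the arm can. A call is refused whole if a number of a shift passes 62.5 or a number of a turn 10.7, either way. A call with a gripper value outside its range is refused whole. "grip" is the closure, from 0 (fully open) to 1 (shut), set as the call begins (left out, the last holds). The fingers move at their own pace and stop on an object; "force" is the grip in N (left out, the last holds). Time passes only in rows, so rows that do not move let the fingers close. It gives the time, the measured TCP pose, the force and the opening at its end, in the units of the state.
- state(): the state, without advancing time (a new reading comes with each control period).
- capture(name): name is "scene" or "top"; returns a dict with "img" (420x560x3 uint8, red, green, blue), "range_z" (420x560 float32, m along the optical axis (not along the pixel's ray), 0 where there is no reading), "mtx" (3x3 intrinsics, pixels), "k1" (the pictures are not rectified: a ray, as slopes to the right and down, at radius r is drawn at 1 + k1 r^2 times it, then the intrinsics apply), "view" (4x4, takes a point from world to camera coordinates). Camera axes: x right, y up, looking along -z (the intrinsics and any distortion apply to the point x, -y, -z); pixel columns grow to the right and rows downward; lengths in m; the calibration is good to about 2 mm. A picture is of the moment at which its call begins.
- hand_in(): hands the job in, once; it reports no verdict.
Trained networks look in a picture, given as the dict that the camera call returned (one of the last four; its "shot" number tells which), for a name from the list of things; names that differ only in an ending like _2 or _b are one class to them, and where a whole thing is asked for, a point or a joint stands for the part that bears it (a point fixed in the world has none). Each returns a list of dicts, best first, with "conf" (0 to 1); they miss things now and then, are a little off and sometimes report something else, mostly with a low value. They report only what shows in the picture. A call takes as long as a camera call. They do not tell look-alikes from the thing itself.
- spot_in(picture, query): "uv" ([column, row] in pixels, amid what is visible of it).
- landmark_of(picture, query): "uv" ([column, row] in pixels: a listed point, or the origin of a listed thing).
The state is a dict: "clock": time; "joints": joint angles; "qvel": joint speeds; "joint_efforts": joint torques, N m; "ee_pos": TCP position; "tcp_rot": TCP orientation; "wrist_force": force on the tool from outside, world axes, zero at the start; "wrist_torque": the same for the moment, N m; "width": opening from 0.0 (shut) to 1.0 (fully open).
Only numpy, scipy, OpenCV 4.12 (cv2) and the standard library are available. Lean on these libraries where they do the work, as an engineer would, in place of code of your own. Each camera call takes 0.05 s, during which the arm holds its last target.

## Working session

There is one attempt and no reset: what is moved stays moved. The work goes in short steps, Python scripts to look and compute and a tool call to move; the robot and the scene stay as the last step left them, time stands still between calls to the robot, and variables do not carry over. Pictures are saved under pics/ and viewed, and the job is handed in when it is done.

Besides the shell and the picture viewer there is one more tool, called after "Call:" as name(argument=value, ...), one argument or row to a line, values as JSON. jog_arm: Moves the arm, as the interface text tells. Its arguments: {"type":"object","properties":{"increments":{"type":"array","items":{"type":"object","properties":{"x":{"type":"number"},"y":{"type":"number"},"z":{"type":"number"},"spin":{"type":"number"}}}},"grip":{"type":"number"},"force":{"type":"number"}},"required":["increments"]}

```bash
mkdir -p pics; cat > h.py <<'E'
import numpy as np, cv2
from cell import *
def ray(p,uv):
    M=p['mtx'];k=p['k1']
    xd=(uv[0]-M[0,2])/M[0,0]; yd=(uv[1]-M[1,2])/M[1,1]
    rd=np.hypot(xd,yd); r=rd
    for _ in range(30): r=rd/(1+k*r*r)
    s=r/rd if rd>0 else 1
    return np.array([xd*s,-yd*s,-1.0])
def world(p,uv,z=None):
    """z=None: use depth; else intersect plane at height z"""
    V=p['view']; R=V[:3,:3]; t=V[:3,3]; c=-R.T@t; d=R.T@ray(p,uv)
    if z is None:
        zz=p['range_z'][int(round(uv[1])),int(round(uv[0]))]; return c+d*zz
    return c+d*(z-c[2])/d[2]
def tri(p1,u1,p2,u2):
    A=[];
    out=[]
    for p,u in((p1,u1),(p2,u2)):
        V=p['view'];R=V[:3,:3];c=-R.T@V[:3,3];d=R.T@ray(p,u);d/=np.linalg.norm(d);out.append((c,d))
    P=[np.eye(3)-np.outer(d,d) for c,d in out]
    x=np.linalg.solve(P[0]+P[1],P[0]@out[0][0]+P[1]@out[1][0]); 
    return x,np.linalg.norm(np.cross(out[0][1],x-out[0][0]))*2
def proj(p,X):
    V=p['view'];c=V[:3,:3]@X+V[:3,3];x=c[0]/-c[2];y=-c[1]/-c[2];f=1+p['k1']*(x*x+y*y);M=p['mtx']
    return np.array([M[0,0]*x*f+M[0,2],M[1,1]*y*f+M[1,2]])
def save(p,n,crop=None,s=1):
    im=p['img'][:,:,::-1]
    if crop: im=im[crop[1]:crop[3],crop[0]:crop[2]]
    cv2.imwrite('pics/'+n,cv2.resize(im,None,fx=s,fy=s,interpolation=cv2.INTER_CUBIC))
np.set_printoptions(precision=4,suppress=True)
E
python3 - <<'E'
from h import *
print(state(),grip_point_offset)
for n in('scene','top'):
    p=capture(n);save(p,n+'1.png',s=1.4); print(n,-p['view'][:3,:3].T@p['view'][:3,3],p['k1'])
    for q in('level_mid','level','shelf_seat','knob_grip','riser','jar','spanner','carton'):
        for f in (spot_in,landmark_of):
            r=f(p,q); print(q,f.__name__,[(np.round(a['uv'],1).tolist(),round(a['conf'],2),world(p,a['uv']).round(3).tolist()) for a in r[:4]])
E
```

```text
{'clock': 0.0, 'joints': array([-1.4372,  0.3339,  0.0399,  1.4663, -0.0134,  1.3433, -0.0585]), 'qvel': array([-0.0012, -0.0014, -0.0007,  0.0007, -0.001 , -0.0001,  0.0005]), 'joint_efforts': array([ -0.0002, -65.6346,   1.3349, -40.3796,  -0.0597,   0.0447,
         0.0001]), 'ee_pos': array([0.1499, 0.632 , 0.2216]), 'tcp_rot': array([-0.    ,  0.1161,  0.9932, -0.0008]), 'wrist_force': array([ 0.3515,  0.4171, -1.1779]), 'wrist_torque': array([ 0.0202,  0.0395, -0.0063]), 'width': 0.9998800776986311} 0.0187
scene [ 0.9399 -0.8459  0.6525] 0.011019010746285078
level_mid call [([236.5, 174.5], 0.83, [0.29, 0.179, 0.033]), ([364.0, 171.1], 0.77, [0.587, 0.314, 0.042]), ([326.2, 207.1], 0.7, [0.556, 0.137, 0.024])]
level_mid call [([241.9, 168.9], 0.86, [0.294, 0.202, 0.04]), ([328.5, 207.1], 0.6, [0.559, 0.143, 0.022]), ([358.2, 167.8], 0.6, [0.563, 0.34, 0.035]), ([327.7, 213.8], 0.39, [0.562, 0.133, 0.01])]
level call [([234.1, 177.1], 0.88, [0.29, 0.168, 0.031]), ([359.5, 171.8], 0.76, [0.573, 0.32, 0.035])]
level call [([359.2, 178.3], 0.81, [0.94, -0.846, 0.653]), ([236.9, 181
[... 1886 characters left out ...]
.463, -0.109, 0.138])]
knob_grip call [([329.0, 221.3], 0.63, [0.464, -0.111, 0.137])]
riser call [([374.3, 213.6], 0.71, [0.483, -0.22, 0.09])]
riser call [([372.4, 216.5], 0.91, [0.476, -0.215, 0.092])]
jar call [([197.1, 115.0], 0.9, [0.721, 0.19, 0.074])]
jar call [([197.8, 118.1], 0.58, [0.713, 0.188, 0.075])]
spanner call [([353.3, 126.1], 0.91, [0.71, -0.191, 0.006])]
spanner call [([353.9, 128.0], 0.8, [0.705, -0.192, 0.007]), ([372.9, 215.4], 0.53, [0.479, -0.217, 0.09]), ([218.7, 189.9], 0.3, [0.546, 0.142, 0.041])]
carton call [([287.4, 114.3], 0.59, [0.729, -0.024, 0.045])]
carton call [([285.5, 116.1], 0.83, [0.726, -0.019, 0.041]), ([374.5, 213.6], 0.69, [0.483, -0.221, 0.09])]
```

View pics/scene1.png

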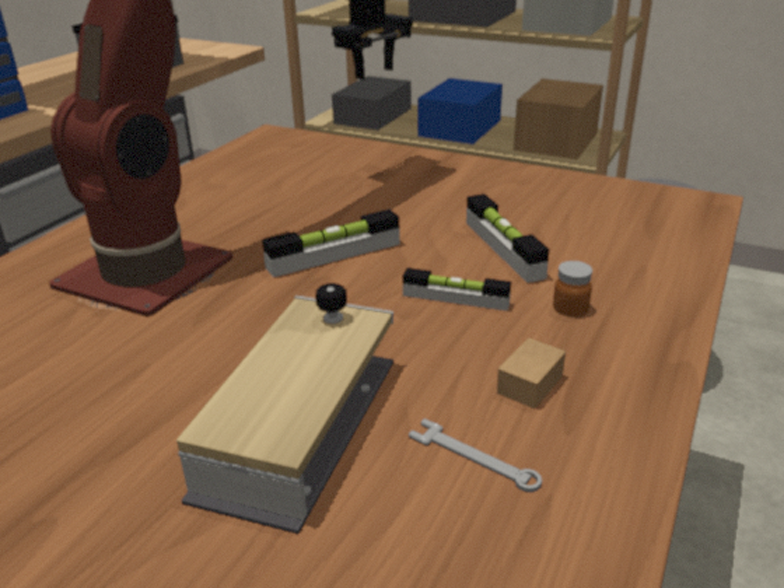

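View pics/top1.png

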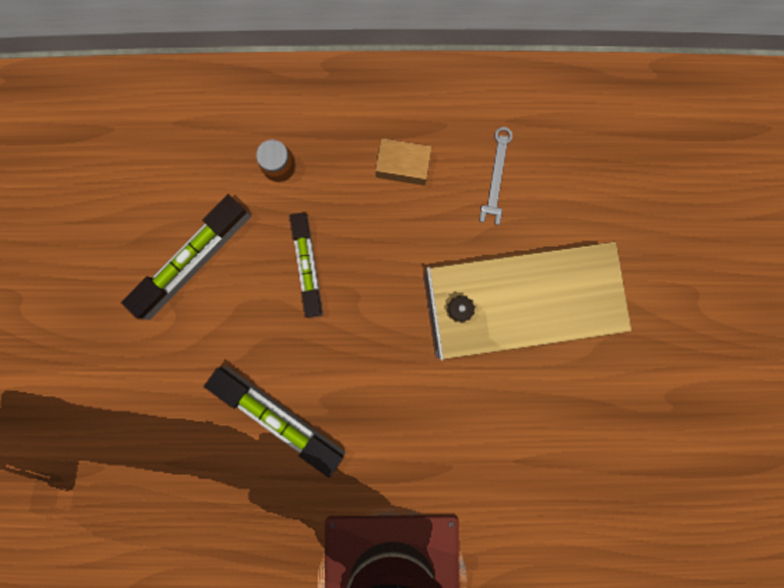

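Three look-alikes. In the top view they are at (218,188), (136,187) and (198,299), which match scene (327,207), (361,170) and (238,172). The first is clearly the smallest, so I'll check it in a close crop with measurements.

```bash
python3 - <<'E'
from h import *
t=capture('top');s=capture('scene')
save(t,'t2.png',(185,140,255,240),8); save(s,'s2.png',(130,180,380,380),3.2)
# black end blocks of all three, top view
im=t['img'].astype(int)
X=np.full((420,560,3),np.nan)
for v in range(60,350):
    for u in range(70,470): X[v,u]=world(t,(u,v))
dark=((im.max(2)<60)&(X[:,:,2]>0.015)).astype(np.uint8)
n,l,st,c=cv2.connectedComponentsWithStats(dark)
for i in range(1,n):
    if st[i,4]>60: print(c[i],st[i,4],np.nanmean(X[l==i],0),np.nanmax(X[l==i][:,2]))
# board points
b=(X[:,:,2]>0.06)&(X[:,:,2]<0.115)&(np.arange(560)[None]>295)&(np.arange(420)[:,None]>165)&(im[:,:,0]>130)
P=X[b]; A=np.c_[P[:,:2],np.ones(len(P))]; k=np.linalg.lstsq(A,P[:,2],rcond=None)[0]; print('plane',k,len(P))
r=cv2.minAreaRect(np.argwhere(b)[:,::-1].astype(np.float32)); 
for q in cv2.boxPoints(r):
    w=world(t,q,0.09); w=world(t,q,k@[w[0],w[1],1]); print(q,w)
E
```

```text
[160.407  154.2087] 484 [0.6302 0.2799 0.0583] 0.0650878200542877
[213.791  160.8856] 201 [0.6153 0.1539 0.0459] 1.120920983498097
[102.5421 212.7414] 522 [0.4908 0.4146 0.0619] 1.120920983498097
[222.5215 216.2919] 209 [0.4818 0.1323 0.0458] 1.120920983498097
[328.4186 219.9628] 215 [ 0.4664 -0.1093  0.138 ] 0.14372180734729612
[162.1521 275.6654] 526 [0.3429 0.272  0.057 ] 0.0686960877483127
[229.548  324.7066] 542 [0.23   0.1137 0.0616] 1.120920983498097
plane [-0.0025  0.0088  0.0927] 8587
[304.7201 191.04  ] [ 0.5357 -0.0612  0.0908]
[441.36 171.52] [ 0.5803 -0.381   0.0879]
[450.7 236.9] [ 0.428  -0.3974  0.0881]
[314.0601 256.42  ] [ 0.3865 -0.0808  0.091 ]
```

```bash
ls pics
```

```text
s2.png
scene1.png
t2.png
top1.png
```

View pics/t2.png

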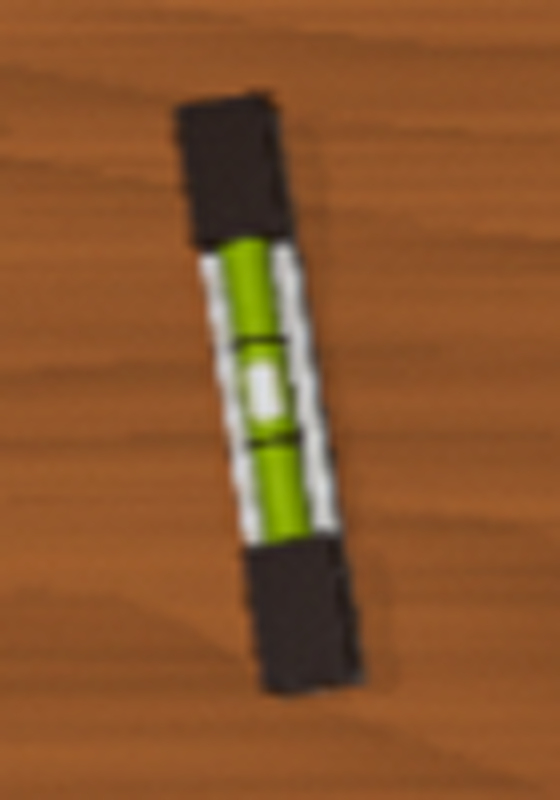

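View pics/s2.png

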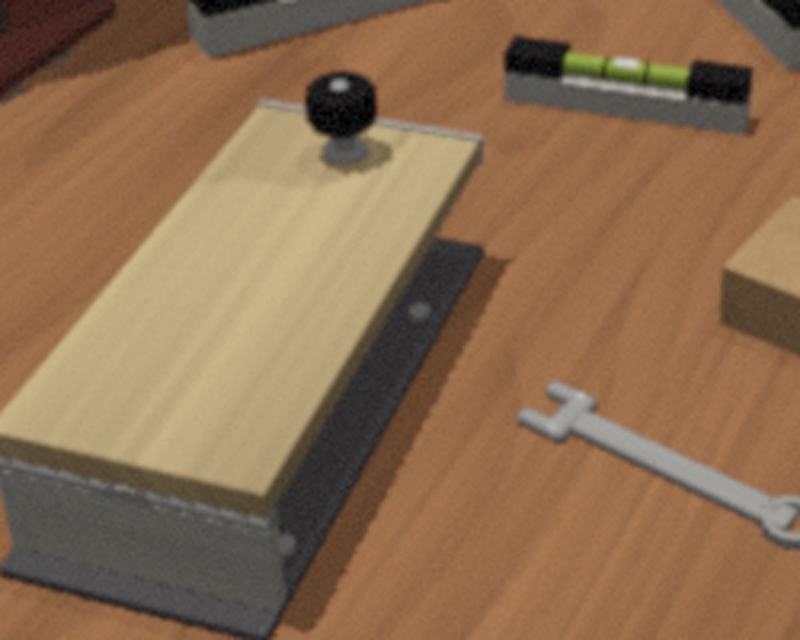

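The crop confirms it. The level at top (218,188) has two black blocks whose centres are about 135 mm apart and its top at about 42–46 mm, so it is the 180 mm level. The other two are far larger. Next I'll compute grasp and placing poses from both views.

```bash
python3 - <<'E'
from h import *
from scipy.spatial.transform import Rotation as Ro
t=capture('top');s=capture('scene')
def blocks(p,box):
    im=p['img'].astype(int);m=(im.max(2)<60).astype(np.uint8);z=np.zeros_like(m);z[box[1]:box[3],box[0]:box[2]]=m[box[1]:box[3],box[0]:box[2]]
    n,l,st,c=cv2.connectedComponentsWithStats(z)
    return [c[i] for i in np.argsort(-st[1:,4])[:2]+1]
bt=sorted(blocks(t,(195,145,240,235)),key=lambda a:a[1]); bs=sorted(blocks(s,(284,190,368,225)),key=lambda a:-a[0])
print(bt,bs)
E1=[]
for a,b in zip(bt,bs):
    x,e=tri(t,a,s,b); print('tri',x,e,'plane42',world(t,a,0.042)); E1.append(world(t,a,0.042))
d=E1[0]-E1[1]; print('level mid',(E1[0]+E1[1])/2,'len',np.linalg.norm(d),'ang',np.degrees(np.arctan2(d[1],d[0])))
for q in('knob_grip','shelf_seat'):
    a=landmark_of(t,q)[0]['uv'];b=landmark_of(s,q)[0]['uv'];print(q,a,b,tri(t,a,s,b),world(t,a,0.125 if q[0]=='k' else .09))
# knob depth
kx=[world(s,(u,v)) for v in range(202,225) for u in range(226,248) if s['img'][v,u].max()<60]
kx=np.array(kx);print('knob scene z',np.percentile(kx[:,2],[2,50,98]),kx.mean(0))
# board edges via colour in top
im=t['img'].astype(int); b=((im[:,:,0]>150)&(im[:,:,1]>125)&(im[:,:,2]<150)&(np.arange(560)[None]>295)&(np.arange(420)[:,None]>160)).astype(np.uint8)
c=max(cv2.findContours(b,cv2.RETR_EXTERNAL,2)[0],key=cv2.contourArea); P=np.array([world(t,q[0],.0895)[:2] for q in c],np.float32)
r=cv2.minAreaRect(P); print(r,cv2.boxPoints(r))
S=state();R=Ro.from_quat(np.r_[S['tcp_rot'][1:],S['tcp_rot'][0]]).as_matrix();print(R)
E
```

```text
[array([213.8812, 160.9109]), array([222.5472, 216.3019])] [array([354.0769, 205.8558]), array([296.9684, 197.8474])]
tri [0.6175 0.1554 0.0329] 0.0005377205339968811 plane42 [0.6161 0.1542 0.042 ]
tri [0.4826 0.1337 0.0335] 4.3375046274615024e-05 plane42 [0.482  0.1326 0.042 ]
level mid [0.549  0.1434 0.042 ] len 0.13573543187115597 ang 9.132937429145514
knob_grip [330.4, 220.0] [237.8, 210.2] (array([ 0.4691, -0.1129,  0.1314]), np.float64(0.005667539178220469)) [ 0.467  -0.1152  0.125 ]
shelf_seat [397.4, 209.9] [197.7, 282.1] (array([ 0.4894, -0.2773,  0.0837]), np.float64(0.0054174937716763285)) [ 0.4911 -0.2741  0.09  ]
knob scene z [0.1148 0.1335 0.1392] [ 0.4764 -0.1252  0.1341]
((0.4829791486263275, -0.2292230874300003), (0.1503460556268692, 0.31705883145332336), 7.804586410522461) [[ 0.387  -0.0824]
 [ 0.43   -0.3965]
 [ 0.579  -0.3761]
 [ 0.5359 -0.062 ]]
[[-0.973   0.2308 -0.    ]
 [ 0.2308  0.973  -0.0001]
 [-0.     -0.0001 -1.    ]]
```

Call:
jog_arm(
  increments=[
    {"x":-45.5,"y":-35},
    {"x":-45.5,"y":-35},
    {"x":-45.5,"y":-35},
    {"x":-45.5,"y":-35},
    {"x":-45.5,"y":-35},
    {"x":-45.5,"y":-35},
    {"x":-45.5,"y":-35},
    {"x":-45.5,"y":-35},
  ],
  grip=0,
)

```text
$.increments[0]: bad value
```

Call:
jog_arm(
  increments=[
    {"x":-45.5,"y":-35},
    {"x":-45.5,"y":-35},
    {"x":-45.5,"y":-35},
    {"z":33,"spin":-7.5},
    {"z":33,"spin":-7.5},
    {"z":34,"spin":-7.5},
  ],
)

```text
$.increments[0]: bad value
```

```bash
cat >> h.py <<'E'
from scipy.spatial.transform import Rotation as Ro
def go(x=None,y=None,z=None,jaw=None):
    S=state();q=S['tcp_rot'];R=Ro.from_quat(np.r_[q[1:],q[0]]).as_matrix();P=S['ee_pos']
    T=np.array([P[0] if x is None else x,P[1] if y is None else y,P[2] if z is None else z])
    j=np.degrees(np.arctan2(R[1,1],R[0,1]))
    print('t',S['clock'],'pos',P,'jaw',j,'j7',S['joints'][6],'F',S['wrist_force'],'w',S['width'])
    print('tool mm',1000*R.T@(T-P),'spin',None if jaw is None else j-jaw, 'tilt',R[2])
E
python3 -c "
from h import *
go(.549,.1434,.003,99.1)"
```

```text
t 2.1 pos [0.15   0.6324 0.2225] jaw 76.65819935057691 j7 -0.05852741413944571 F [ 0.2307 -0.3792  0.4448] w 0.9977265974308118
tool mm [-501.1046 -383.7433  219.5625] spin -22.441800649423087 tilt [-0.     -0.0001 -1.    ]
```

Call:
jog_arm(
  increments=[
    {"x":-45.5,"y":-35,"z":0,"spin":0},
    {"x":-45.5,"y":-35,"z":0,"spin":0},
    {"x":-45.5,"y":-35,"z":0,"spin":0},
    {"x":-45.5,"y":-35,"z":0,"spin":0},
    {"x":-45.5,"y":-35,"z":0,"spin":0},
    {"x":-45.5,"y":-35,"z":0,"spin":0},
    {"x":-45.5,"y":-35,"z":0,"spin":0},
    {"x":-45.5,"y":-35,"z":0,"spin":0},
  ],
  grip=0,
)

```text
clock: 3.1
ee_pos: [0.4405, 0.2745, 0.2229]
tcp_rot: [0.0, 0.116, 0.993, 0.0]
wrist_force: [0.4, 0.3, 0.0]
width: 0.999
```

Call:
jog_arm(
  increments=[
    {"x":-45.5,"y":-35,"z":0,"spin":0},
    {"x":-45.5,"y":-35,"z":0,"spin":0},
    {"x":-45.5,"y":-35,"z":0,"spin":0},
    {"x":0,"y":0,"z":33,"spin":-7.5},
    {"x":0,"y":0,"z":33,"spin":-7.5},
    {"x":0,"y":0,"z":34,"spin":-7.5},
    {"x":0,"y":0,"z":0,"spin":0},
  ],
)

```text
clock: 3.98
ee_pos: [0.5465, 0.1417, 0.1205]
tcp_rot: [-0.002, -0.079, 0.997, -0.001]
wrist_force: [-0.1, 0.0, 0.9]
width: 1.002
```

```bash
python3 -c "
from h import *
go(.549,.1434,.003,99.1)
s=capture('scene');save(s,'s3.png',(260,130,400,240),5)"
```

```text
t 3.975 pos [0.5465 0.1417 0.1205] jaw 99.1077915447343 j7 1.5001420947586497 F [-0.0968  0.0442  0.8678] w 1.0024233840076158
tool mm [ -3.2785   1.3763 117.5122] spin 0.007791544734303102 tilt [ 0.0044 -0.0012 -1.    ]
```

View pics/s3.png

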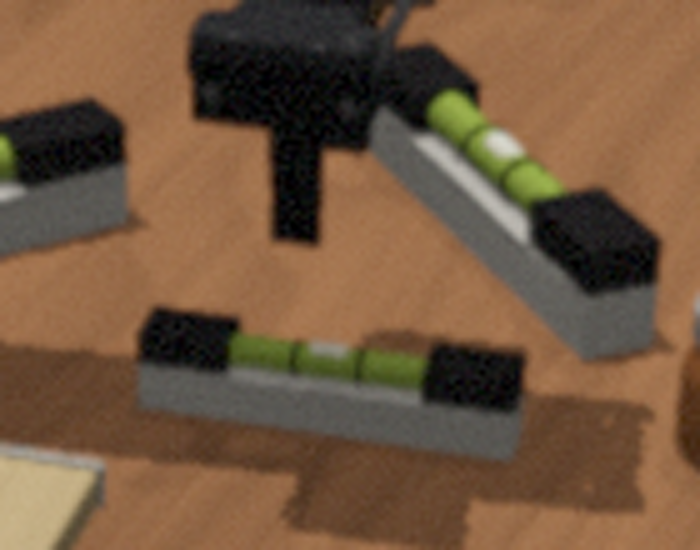

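Call:
jog_arm(
  increments=[
    {"x":-3,"y":1,"z":40,"spin":0},
    {"x":0,"y":0,"z":40,"spin":0},
    {"x":0,"y":0,"z":25,"spin":0},
    {"x":0,"y":0,"z":10,"spin":0},
    {"x":0,"y":0,"z":0,"spin":0},
  ],
)

```text
clock: 4.65
ee_pos: [0.5517, 0.1441, 0.0086]
tcp_rot: [0.0, -0.079, 0.997, 0.0]
wrist_force: [-0.6, -0.9, -0.3]
width: 0.999
```

Call:
jog_arm(
  increments=[
    {"x":0,"y":0,"z":0,"spin":0},
    {"x":0,"y":0,"z":0,"spin":0},
    {"x":0,"y":0,"z":0,"spin":0},
    {"x":0,"y":0,"z":0,"spin":0},
    {"x":0,"y":0,"z":0,"spin":0},
    {"x":0,"y":0,"z":0,"spin":0},
  ],
  grip=1,
  force=25,
)

```text
clock: 5.4
ee_pos: [0.5509, 0.1438, 0.0075]
tcp_rot: [-0.0, -0.08, 0.997, -0.0]
wrist_force: [-1.0, 0.1, -0.6]
width: 0.403
```

```bash
python3 -c "
from h import *
go(.4895,-.276,.16,7.8)
s=capture('scene');save(s,'s4.png',(260,130,400,240),5)"
```

```text
t 5.4 pos [0.5509 0.1438 0.0075] jaw 99.16037490045039 j7 1.5646762788329163 F [-0.9842  0.0816 -0.5733] w 0.4028397648671504
tool mm [ 127.4523 -404.6544 -152.4144] spin 91.3603749004504 tilt [ 0.0001 -0.0001 -1.    ]
```

View pics/s4.png

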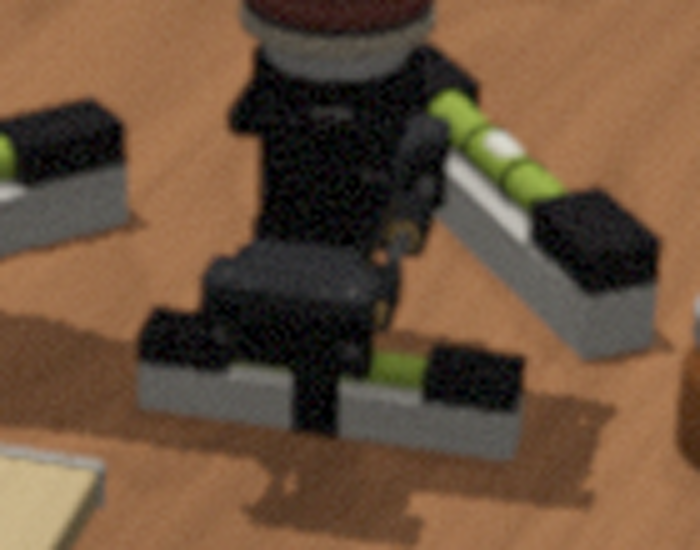

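Call:
jog_arm(
  increments=[
    {"x":0,"y":0,"z":1.5,"spin":0},
    {"x":0,"y":0,"z":1.5,"spin":0},
    {"x":0,"y":0,"z":0,"spin":0},
    {"x":0,"y":0,"z":0,"spin":0},
  ],
  grip=1,
  force=25,
)

```text
clock: 5.95
ee_pos: [0.5512, 0.1442, 0.0069]
tcp_rot: [0.0, -0.08, 0.997, 0.001]
wrist_force: [-11.0, -1.4, 29.0]
width: 0.318
```

Call:
jog_arm(
  increments=[
    {"x":0,"y":0,"z":-10,"spin":0},
    {"x":0,"y":0,"z":-40,"spin":0},
    {"x":0,"y":0,"z":-50,"spin":0},
    {"x":0,"y":0,"z":-40,"spin":0},
    {"x":0,"y":0,"z":-10,"spin":0},
    {"x":0,"y":0,"z":0,"spin":0},
  ],
)

```text
clock: 6.7
ee_pos: [0.5507, 0.1438, 0.154]
tcp_rot: [-0.0, -0.08, 0.997, 0.0]
wrist_force: [-0.1, 0.1, -2.9]
width: 0.318
```

```bash
python3 -c "
from h import *
go(.4895,-.276,.16,7.8)
s=capture('scene');save(s,'s5.png',(230,80,400,240),4.5)"
```

```text
t 6.7 pos [0.5507 0.1438 0.154 ] jaw 99.16672513149415 j7 1.4904786802363357 F [-0.1193  0.0758 -2.8538] w 0.3181176153701801
tool mm [ 127.3052 -404.7068   -5.9714] spin 91.36672513149415 tilt [ 0.0002  0.     -1.    ]
```

View pics/s5.png

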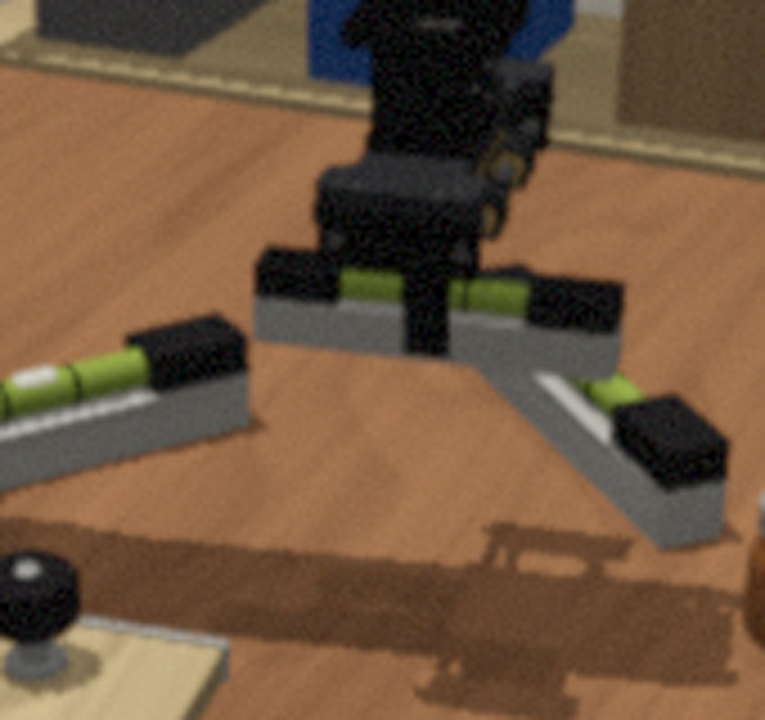

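Call:
jog_arm(
  increments=[
    {"x":15.9,"y":-50.6,"z":-10,"spin":0},
    {"x":15.9,"y":-50.6,"z":-10,"spin":0},
    {"x":15.9,"y":-50.6,"z":-10,"spin":0},
    {"x":15.9,"y":-50.6,"z":0,"spin":0},
    {"x":15.9,"y":-50.6,"z":0,"spin":0},
    {"x":15.9,"y":-50.6,"z":0,"spin":0},
    {"x":15.9,"y":-50.6,"z":0,"spin":0},
    {"x":15.9,"y":-50.6,"z":0,"spin":0},
  ],
)

```text
clock: 7.75
ee_pos: [0.4885, -0.2772, 0.1826]
tcp_rot: [-0.001, -0.08, 0.997, 0.0]
wrist_force: [0.3, 0.7, -2.5]
width: 0.316
```

Call:
jog_arm(
  increments=[
    {"x":0,"y":0,"z":0,"spin":10.2},
    {"x":0,"y":0,"z":0,"spin":10.2},
    {"x":0,"y":0,"z":0,"spin":10.2},
    {"x":0,"y":0,"z":0,"spin":10.2},
    {"x":0,"y":0,"z":0,"spin":10.2},
    {"x":0,"y":0,"z":0,"spin":10.2},
    {"x":0,"y":0,"z":0,"spin":10.2},
    {"x":0,"y":0,"z":0,"spin":10.2},
  ],
)

```text
clock: 8.75
ee_pos: [0.4889, -0.2756, 0.1826]
tcp_rot: [-0.001, 0.593, 0.805, -0.001]
wrist_force: [0.4, -0.4, -3.2]
width: 0.319
```

Call:
jog_arm(
  increments=[
    {"x":0,"y":0,"z":10,"spin":9.7},
    {"x":0,"y":0,"z":10,"spin":0},
    {"x":0,"y":0,"z":10,"spin":0},
    {"x":0,"y":0,"z":10,"spin":0},
    {"x":0,"y":0,"z":0,"spin":0},
  ],
)

```text
clock: 9.38
ee_pos: [0.4892, -0.2759, 0.1436]
tcp_rot: [-0.001, 0.657, 0.754, -0.0]
wrist_force: [-0.5, -0.5, -1.4]
width: 0.318
```

```bash
python3 -c "
from h import *
go(.4895,-.276,.102,7.8)
s=capture('scene');save(s,'s6.png',(110,130,310,330),3);t=capture('top');save(t,'t6.png',(300,120,480,300),3.2)"
```

```text
t 9.375 pos [ 0.4892 -0.2759  0.1436] jaw 7.905122048652581 j7 0.8315878983037734 F [-0.5236 -0.5419 -1.365 ] w 0.3175351881995376
tool mm [-0.1412  0.3531 41.6297] spin 0.10512204865258123 tilt [ 0.0006 -0.0014 -1.    ]
```

View pics/s6.png

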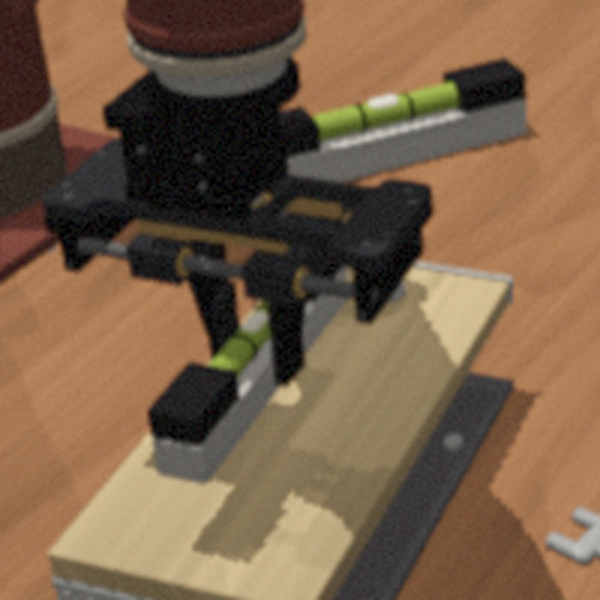

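View pics/t6.png

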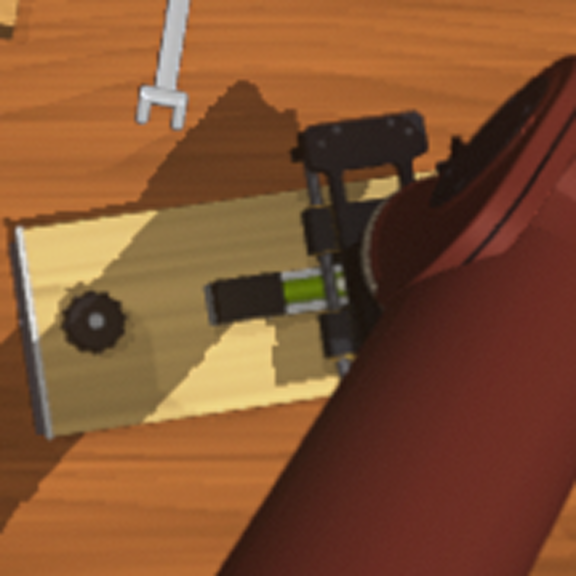

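The level is over the shelf's middle and parallel to the board, with its knob-end block at about (245,300) in the crop. I'll lower it gently.

Call:
jog_arm(
  increments=[
    {"x":0,"y":0,"z":20,"spin":0},
    {"x":0,"y":0,"z":15,"spin":0},
    {"x":0,"y":0,"z":6,"spin":0},
    {"x":0,"y":0,"z":0,"spin":0},
    {"x":0,"y":0,"z":2,"spin":0},
    {"x":0,"y":0,"z":0,"spin":0},
  ],
)

```text
clock: 10.22
ee_pos: [0.49, -0.2761, 0.1018]
tcp_rot: [0.0, 0.657, 0.754, 0.0]
wrist_force: [0.6, 0.0, -1.5]
width: 0.319
```

Call:
jog_arm(
  increments=[
    {"x":0,"y":0,"z":2,"spin":0},
    {"x":0,"y":0,"z":0,"spin":0},
  ],
)

```text
clock: 10.48
ee_pos: [0.4898, -0.276, 0.0995]
tcp_rot: [0.0, 0.657, 0.754, 0.0]
wrist_force: [-0.4, -0.3, -2.6]
width: 0.32
```

Call:
jog_arm(
  increments=[
    {"x":0,"y":0,"z":1.5,"spin":0},
    {"x":0,"y":0,"z":0,"spin":0},
    {"x":0,"y":0,"z":1,"spin":0},
    {"x":0,"y":0,"z":0,"spin":0},
  ],
)

```text
clock: 10.98
ee_pos: [0.4898, -0.276, 0.097]
tcp_rot: [-0.0, 0.657, 0.754, -0.0]
wrist_force: [0.4, -1.1, -1.7]
width: 0.322
```

Call:
jog_arm(
  increments=[
    {"x":0,"y":0,"z":1,"spin":0},
    {"x":0,"y":0,"z":0,"spin":0},
  ],
)

```text
clock: 11.22
ee_pos: [0.4899, -0.2762, 0.0962]
tcp_rot: [0.0, 0.657, 0.754, 0.0]
wrist_force: [-0.1, -0.9, 0.1]
width: 0.317
```

Call:
jog_arm(
  increments=[
    {"x":0,"y":0,"z":1,"spin":0},
    {"x":0,"y":0,"z":0,"spin":0},
  ],
)

```text
clock: 11.48
ee_pos: [0.49, -0.2761, 0.0954]
tcp_rot: [0.0, 0.657, 0.754, 0.0]
wrist_force: [-1.3, 1.4, 5.5]
width: 0.32
```

Contact made (force now +5.5 N). Releasing.

Call:
jog_arm(
  increments=[
    {"x":0,"y":0,"z":0,"spin":0},
    {"x":0,"y":0,"z":0,"spin":0},
    {"x":0,"y":0,"z":0,"spin":0},
    {"x":0,"y":0,"z":0,"spin":0},
  ],
  grip=0,
)

```text
clock: 11.98
ee_pos: [0.4898, -0.2761, 0.095]
tcp_rot: [-0.0, 0.657, 0.754, -0.0]
wrist_force: [0.1, -0.5, 0.3]
width: 0.686
```

Call:
jog_arm(
  increments=[
    {"x":0,"y":0,"z":-15,"spin":0},
    {"x":0,"y":0,"z":-25,"spin":0},
    {"x":0,"y":0,"z":-35,"spin":0},
    {"x":0,"y":0,"z":-20,"spin":0},
    {"x":0,"y":0,"z":0,"spin":0},
  ],
)

```text
clock: 12.6
ee_pos: [0.4906, -0.2764, 0.1916]
tcp_rot: [0.001, 0.657, 0.754, 0.001]
wrist_force: [0.1, 0.1, 0.1]
width: 1.002
```

```bash
python3 -c "
from h import *
go(.4664,-.1085,.106,40)
s=capture('scene');save(s,'s7.png',(110,170,310,330),4);print(state()['clock'])"
```

```text
t 12.6 pos [ 0.4906 -0.2764  0.1916] jaw 7.875688320231779 j7 0.7917091416222894 F [0.0818 0.147  0.1461] w 1.0017321447131182
tool mm [169.7045  -1.2069  85.4238] spin -32.12431167976822 tilt [-0.0007  0.0027 -1.    ]
12.65
```

View pics/s7.png

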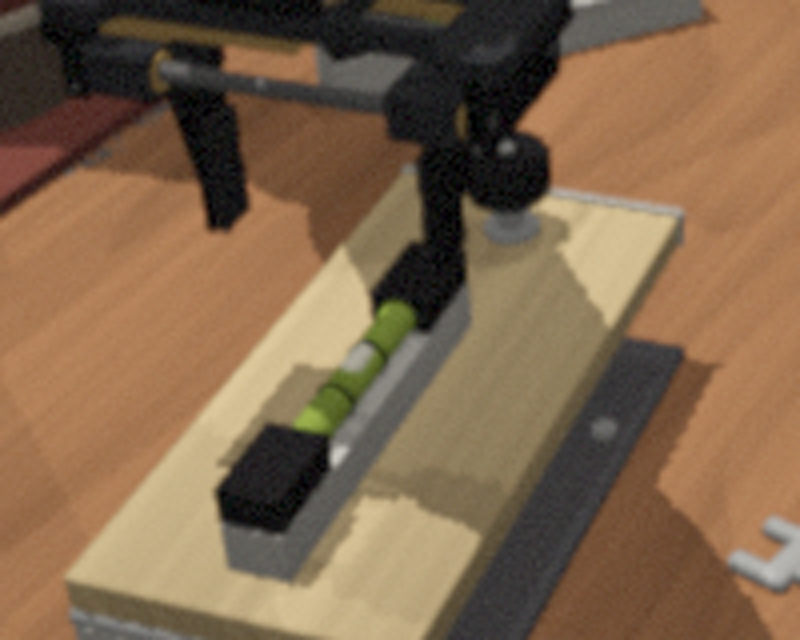

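Call:
jog_arm(
  increments=[
    {"x":56.5,"y":-0.4,"z":0,"spin":0},
    {"x":56.5,"y":-0.4,"z":0,"spin":0},
    {"x":56.5,"y":-0.4,"z":0,"spin":0},
    {"x":0,"y":0,"z":0,"spin":-10},
    {"x":0,"y":0,"z":0,"spin":-10},
    {"x":0,"y":0,"z":0,"spin":-10},
    {"x":0,"y":0,"z":0,"spin":0},
  ],
)

```text
clock: 13.52
ee_pos: [0.4648, -0.1081, 0.1892]
tcp_rot: [-0.001, 0.44, 0.898, -0.0]
wrist_force: [-0.6, 1.0, -0.4]
width: 0.999
```

```bash
cat >> h.py <<'E'
def bub(p,name):
    u,v=proj(p,np.array([.4893,-.276,.124])); box=tuple(int(a) for a in(u-45,v-45,u+45,v+45))
    save(p,name,box,8); print('box',box)
    im=p['img'].astype(float); hsv=cv2.cvtColor(p['img'],cv2.COLOR_RGB2HSV)
    d=np.array([-.1358,.9907,0])
    # profile along vial top, sample in mm from shelf seat
    for off in(0,):
        g=cv2.cvtColor(p['img'],cv2.COLOR_RGB2LAB).astype(np.float32)
        pr=[]
        for s_ in np.arange(-50,51,2.):
            a=proj(p,np.array([.4893,-.276,.130])+d*s_/1000)
            px=cv2.remap(p['img'].astype(np.float32),np.float32([[a[0]]]),np.float32([[a[1]]]),cv2.INTER_LINEAR)[0,0]
            pr.append((int(s_),*px.astype(int)))
        print(*pr)
E
python3 -c "
from h import *
go(.4664,-.1085,.106,40)
s=capture('scene');bub(s,'b1.png');save(s,'s8.png',(150,130,310,270),5);print(state()['clock'])"
```

```text
t 13.525 pos [ 0.4648 -0.1081  0.1892] jaw 37.821758579989904 j7 0.7628317899845941 F [-0.5868  0.9804 -0.3678] w 0.9989927431378306
tool mm [-1.4011  1.1372 83.1586] spin -2.178241420010096 tilt [ 0.0007 -0.0014 -1.    ]
box (152, 217, 242, 307)
(-50, np.int64(44), np.int64(42), np.int64(35)) (-48, np.int64(79), np.int64(84), np.int64(44)) (-46, np.int64(127), np.int64(143), np.int64(67)) (-44, np.int64(149), np.int64(166), np.int64(75)) (-42, np.int64(155), np.int64(174), np.int64(78)) (-40, np.int64(156), np.int64(175), np.int64(78)) (-38, np.int64(160), np.int64(176), np.int64(83)) (-36, np.int64(158), np.int64(177), np.int64(82)) (-34, np.int64(157), np.int64(176), np.int64(79)) (-32, np.int64(158), np.int64(179), np.int64(81)) (-30, np.int64(159), np.int64(177), np.int64(82)) (-28, np.int64(157), np.int64(176), np.int64(80)) (-26, np.int64(156), np.int64(174), np.int64(79)) (-24, np.int64(150), np.int64(171), np.int64(74)) (-22, np.int64(147), np.int64(167), np.int64(73)) (-20, np.int64(136), np.int64(154), np.int64(67)) (-18, np.int64(112), np.int64(128), np.int64(52)) (-16, n
[... 970 characters left out ...]
np.int64(78)) (24, np.int64(156), np.int64(174), np.int64(79)) (26, np.int64(155), np.int64(174), np.int64(80)) (28, np.int64(149), np.int64(169), np.int64(74)) (30, np.int64(147), np.int64(168), np.int64(73)) (32, np.int64(149), np.int64(169), np.int64(74)) (34, np.int64(146), np.int64(166), np.int64(72)) (36, np.int64(145), np.int64(165), np.int64(70)) (38, np.int64(147), np.int64(167), np.int64(72)) (40, np.int64(143), np.int64(162), np.int64(70)) (42, np.int64(132), np.int64(152), np.int64(65)) (44, np.int64(108), np.int64(124), np.int64(53)) (46, np.int64(76), np.int64(87), np.int64(41)) (48, np.int64(44), np.int64(48), np.int64(30)) (50, np.int64(36), np.int64(34), np.int64(27))
13.575
```

View pics/b1.png

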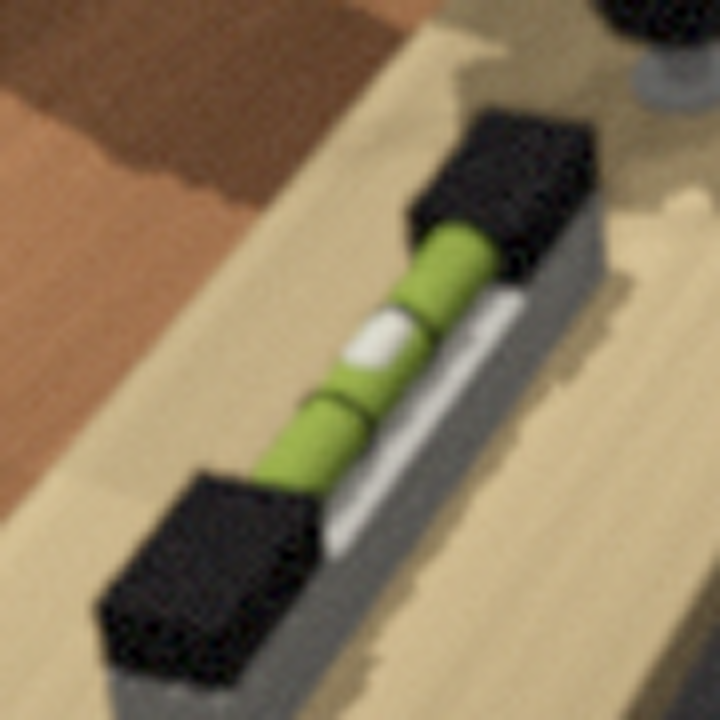

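View pics/s8.png

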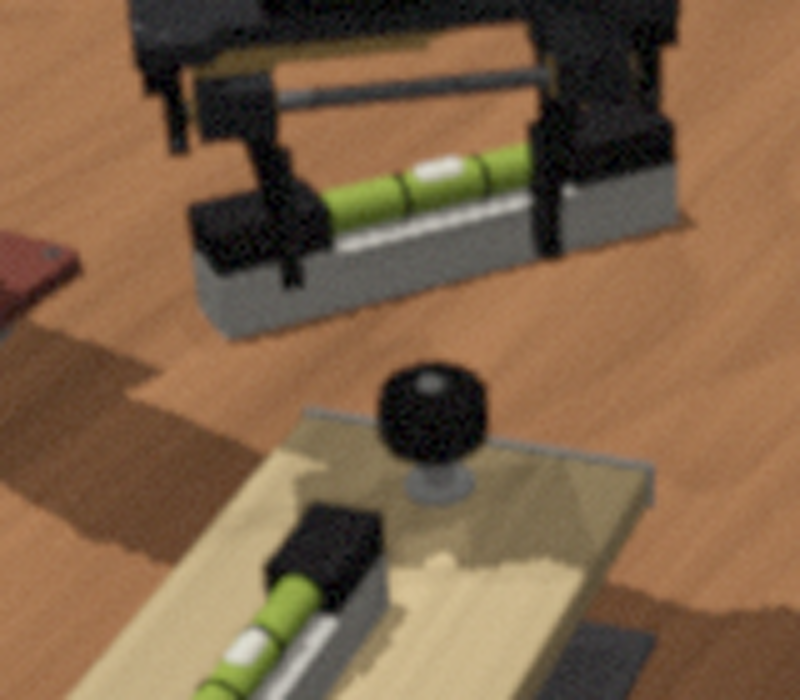

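Call:
jog_arm(
  increments=[
    {"x":-1.4,"y":1.1,"z":25,"spin":0},
    {"x":0,"y":0,"z":30,"spin":0},
    {"x":0,"y":0,"z":20,"spin":0},
    {"x":0,"y":0,"z":6,"spin":0},
    {"x":0,"y":0,"z":0,"spin":0},
  ],
)

```text
clock: 14.2
ee_pos: [0.467, -0.109, 0.1091]
tcp_rot: [-0.0, 0.44, 0.898, -0.0]
wrist_force: [0.1, 0.6, 0.3]
width: 1.001
```

```bash
python3 -c "
from h import *
go(.4664,-.1085,.108,40)
s=capture('scene');save(s,'s9.png',(170,150,310,270),5)"
```

```text
t 14.2 pos [ 0.467  -0.109   0.1091] jaw 37.74129890859993 j7 0.914316746673773 F [0.058  0.6246 0.3427] w 1.0012142512434077
tool mm [ 0.7525 -0.1892  1.0583] spin -2.25870109140007 tilt [-0.0001 -0.0009 -1.    ]
```

View pics/s9.png

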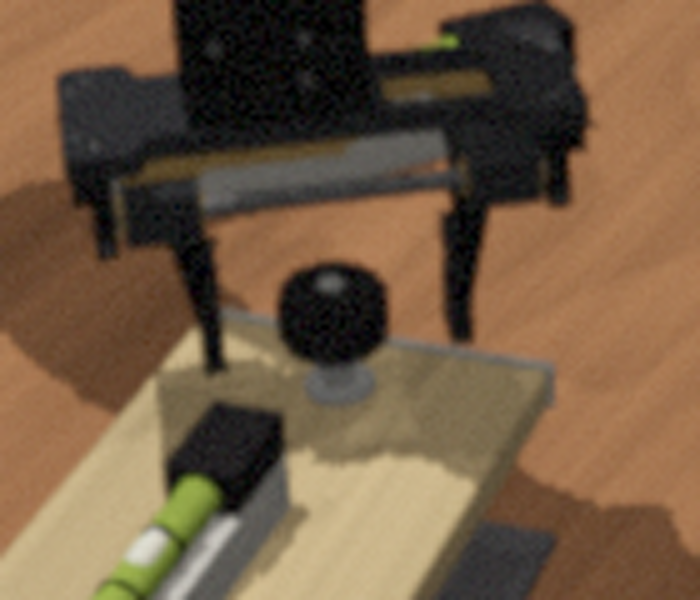

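The fingers straddle the knob. I'll close, then turn 63° clockwise, about 1.1 rad.

Call:
jog_arm(
  increments=[
    {"x":0,"y":0,"z":0,"spin":0},
    {"x":0,"y":0,"z":0,"spin":0},
    {"x":0,"y":0,"z":0,"spin":0},
    {"x":0,"y":0,"z":0,"spin":0},
    {"x":0,"y":0,"z":0,"spin":0},
    {"x":0,"y":0,"z":0,"spin":0},
  ],
  grip=1,
  force=25,
)

```text
clock: 15.0
ee_pos: [0.4671, -0.1088, 0.1091]
tcp_rot: [-0.0, 0.439, 0.898, -0.0]
wrist_force: [0.4, -0.7, 0.3]
width: 0.452
```

Call:
jog_arm(
  increments=[
    {"x":0,"y":0,"z":0,"spin":8},
    {"x":0,"y":0,"z":0,"spin":8},
    {"x":0,"y":0,"z":0,"spin":8},
    {"x":0,"y":0,"z":0,"spin":8},
    {"x":0,"y":0,"z":0,"spin":8},
    {"x":0,"y":0,"z":0,"spin":8},
    {"x":0,"y":0,"z":0,"spin":8},
    {"x":0,"y":0,"z":0,"spin":7},
  ],
)

```text
clock: 16.0
ee_pos: [0.4671, -0.1088, 0.1091]
tcp_rot: [0.0, 0.845, 0.535, -0.0]
wrist_force: [0.9, -1.3, -1.4]
width: 0.453
```

```bash
python3 -c "
from h import *
go(.4664,-.1085,.108,40);print(state()['wrist_torque'])"
```

```text
t 16.0 pos [ 0.4671 -0.1088  0.1091] jaw -25.369168308658942 j7 -0.13837581940796395 F [ 0.9267 -1.2938 -1.3842] w 0.4528237994984554
tool mm [ 0.0294 -0.7475  1.0585] spin -65.36916830865894 tilt [-0.0003 -0.0001 -1.    ]
[-0.0831  0.3875  0.1768]
```

Call:
jog_arm(
  increments=[
    {"x":0,"y":0,"z":0,"spin":0},
    {"x":0,"y":0,"z":0,"spin":0},
    {"x":0,"y":0,"z":0,"spin":0},
    {"x":0,"y":0,"z":0,"spin":0},
    {"x":0,"y":0,"z":0,"spin":0},
    {"x":0,"y":0,"z":0,"spin":0},
    {"x":0,"y":0,"z":0,"spin":0},
    {"x":0,"y":0,"z":0,"spin":0},
  ],
)

```text
clock: 17.0
ee_pos: [0.4672, -0.1088, 0.1091]
tcp_rot: [0.0, 0.844, 0.536, -0.0]
wrist_force: [0.5, -2.4, -0.7]
width: 0.452
```

```bash
python3 -c "
from h import *
s=capture('scene');bub(s,'b2.png')" | tail -1 | sed 's/np.int64//g'
```

```text
(-50, (41), (41), (31)) (-48, (76), (88), (44)) (-46, (126), (145), (63)) (-44, (149), (169), (73)) (-42, (158), (179), (80)) (-40, (159), (180), (82)) (-38, (157), (178), (78)) (-36, (157), (178), (79)) (-34, (157), (178), (79)) (-32, (157), (177), (78)) (-30, (158), (178), (79)) (-28, (157), (178), (79)) (-26, (158), (179), (80)) (-24, (157), (178), (78)) (-22, (153), (174), (74)) (-20, (141), (162), (68)) (-18, (113), (132), (53)) (-16, (111), (129), (51)) (-14, (132), (149), (61)) (-12, (153), (172), (75)) (-10, (156), (176), (77)) (-8, (157), (177), (79)) (-6, (157), (177), (80)) (-4, (155), (174), (75)) (-2, (155), (176), (77)) (0, (155), (177), (78)) (2, (155), (176), (77)) (4, (155), (175), (77)) (6, (161), (178), (93)) (8, (175), (185), (127)) (10, (195), (198), (166)) (12, (207), (207), (188)) (14, (211), (209), (194)) (16, (209), (207), (193)) (18, (209), (207), (192)) (20, (212), (209), (195)) (22, (211), (208), (195)) (24, (208), (206), (191)) (26, (204), (203), (184)) (28, (176), (184), (138)) (30, (157), (173), (98)) (32, (150), (169), (76)) (34, (151), (170), (75)) (36, (152), (171), (75)) (38, (152), (172), (77)) (40, (150), (170), (76)) (42, (147), (167), (74)) (44, (138), (158), (68)) (46, (116), (133), (56)) (48, (81), (93), (39)) (50, (44), (51), (29))
```

View pics/b2.png

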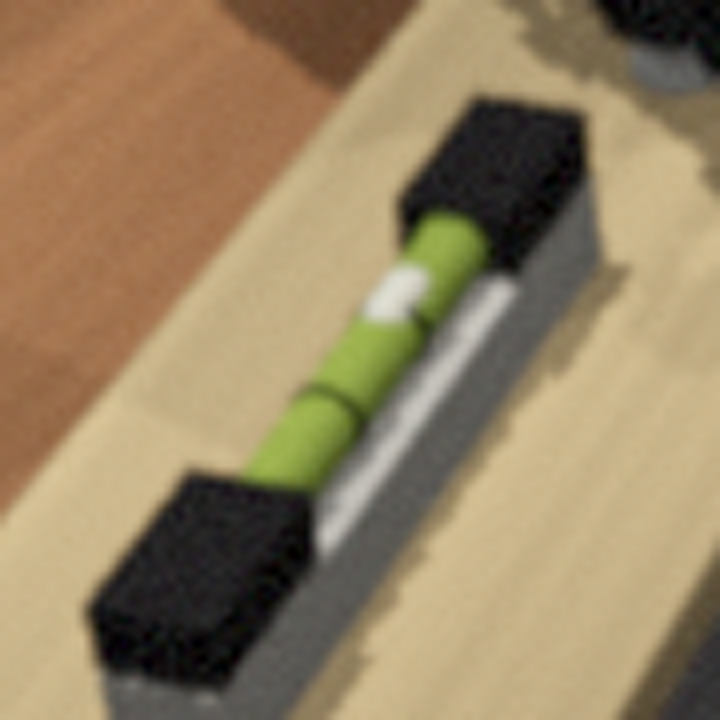

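Call:
jog_arm(
  increments=[
    {"x":0,"y":0,"z":0,"spin":0},
    {"x":0,"y":0,"z":0,"spin":0},
    {"x":0,"y":0,"z":0,"spin":0},
    {"x":0,"y":0,"z":-20,"spin":0},
    {"x":0,"y":0,"z":-35,"spin":0},
    {"x":0,"y":0,"z":-30,"spin":0},
    {"x":0,"y":0,"z":0,"spin":-8},
    {"x":0,"y":0,"z":0,"spin":-8},
  ],
  grip=0,
)

```text
clock: 18.05
ee_pos: [0.4674, -0.1086, 0.1944]
tcp_rot: [-0.0, 0.76, 0.65, 0.001]
wrist_force: [0.5, -1.0, 0.2]
width: 1.0
```

Call:
jog_arm(
  increments=[
    {"x":0,"y":0,"z":0,"spin":-8},
    {"x":0,"y":0,"z":0,"spin":-9},
    {"x":-50,"y":0,"z":0,"spin":0},
    {"x":-50,"y":0,"z":0,"spin":0},
    {"x":0,"y":0,"z":0,"spin":0},
    {"x":0,"y":0,"z":0,"spin":0},
    {"x":0,"y":0,"z":0,"spin":0},
    {"x":0,"y":0,"z":0,"spin":0},
  ],
  grip=1,
  force=20,
)

```text
clock: 19.05
ee_pos: [0.4784, -0.1914, 0.1946]
tcp_rot: [-0.003, 0.656, 0.755, 0.001]
wrist_force: [0.9, -0.4, 0.5]
width: 0.169
```

```bash
python3 -c "
from h import *
go(.4805,-.2086,.136,7.8)
s=capture('scene');save(s,'s10.png',(130,150,310,310),4.5)
t=capture('top');im=t['img'];save(t,'t10.png',(300,120,480,300),4)
# block tops heights scene
X=np.array([world(s,(u,v)) for v in range(225,262) for u in range(190,235) if s['img'][v,u].max()<60 and s['range_z'][v,u]>0]);X=X[(X[:,2]<.15)&(X[:,1]<-.17)];print(len(X),X.mean(0),np.percentile(X[:,2],[50,80,95]))"
```

```text
t 19.05 pos [ 0.4784 -0.1914  0.1946] jaw 7.982545445297426 j7 0.65755089915839 F [ 0.9483 -0.3902  0.5049] w 0.1693770020671013
tool mm [-17.6165  -0.144   58.5362] spin 0.18254544529742578 tilt [ 0.0057 -0.0021 -1.    ]
308 [ 0.4848 -0.2138  0.1323] [0.1343 0.1354 0.1363]
```

View pics/s10.png

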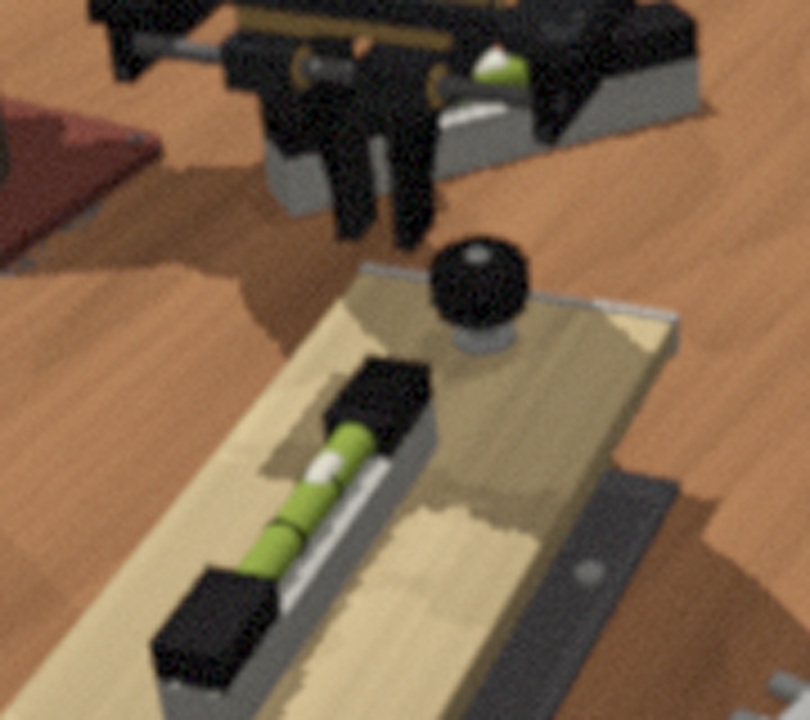

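View pics/t10.png

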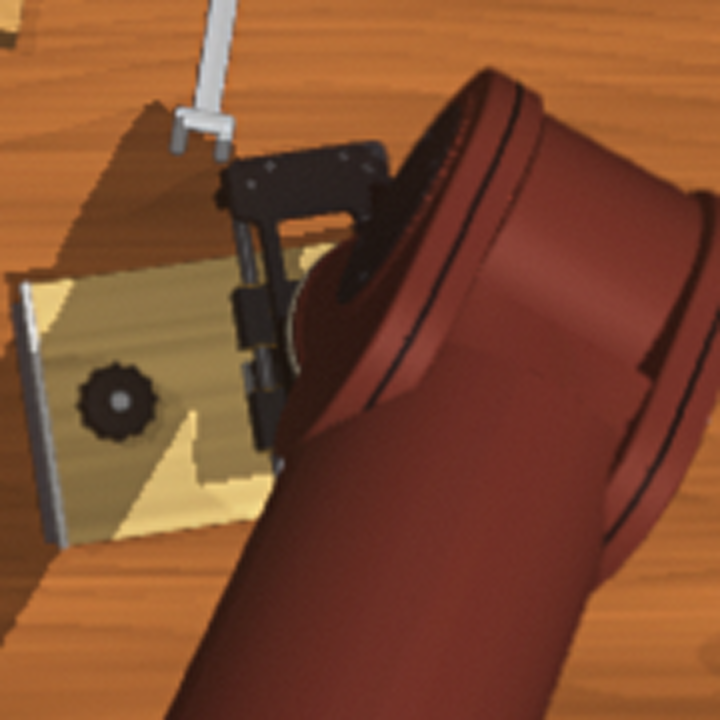

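Call:
jog_arm(
  increments=[
    {"x":-17,"y":0,"z":0,"spin":0},
    {"x":0,"y":0,"z":25,"spin":0},
    {"x":0,"y":0,"z":20,"spin":0},
    {"x":0,"y":0,"z":6,"spin":0},
    {"x":0,"y":0,"z":0,"spin":0},
  ],
)

```text
clock: 19.77
ee_pos: [0.4798, -0.2099, 0.1432]
tcp_rot: [-0.003, 0.657, 0.754, -0.001]
wrist_force: [-0.2, -0.2, 0.5]
width: 0.005
```

Call:
jog_arm(
  increments=[
    {"x":0,"y":0,"z":2,"spin":0},
    {"x":0,"y":0,"z":2,"spin":0},
    {"x":0,"y":0,"z":2,"spin":0},
    {"x":0,"y":0,"z":0,"spin":0},
  ],
)

```text
clock: 20.27
ee_pos: [0.4798, -0.21, 0.1372]
tcp_rot: [-0.003, 0.657, 0.754, -0.001]
wrist_force: [0.3, -0.3, -0.8]
width: 0.005
```

```bash
python3 -c "
from h import *
go(.4805,-.2086,.136,7.8)
s=capture('scene');save(s,'s11.png',(150,180,270,300),6)"
```

```text
t 20.275 pos [ 0.4798 -0.21    0.1372] jaw 7.8052936562481 j7 0.778130055837582 F [ 0.279  -0.2957 -0.8271] w 0.004786871785952676
tool mm [1.3244 0.8914 1.1717] spin 0.005293656248100298 tilt [ 0.003  -0.0044 -1.    ]
```

View pics/s11.png

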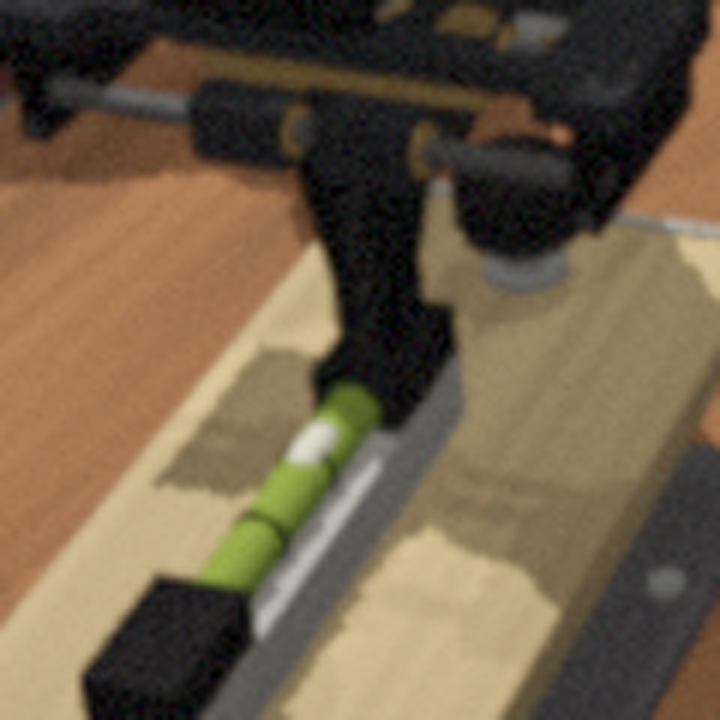

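Call:
jog_arm(
  increments=[
    {"x":0,"y":0,"z":2,"spin":0},
    {"x":0,"y":0,"z":2,"spin":0},
    {"x":0,"y":0,"z":0,"spin":0},
  ],
)

```text
clock: 20.7
ee_pos: [0.4799, -0.2095, 0.1332]
tcp_rot: [-0.003, 0.657, 0.754, -0.0]
wrist_force: [-0.7, 3.5, 6.6]
width: 0.005
```

Call:
jog_arm(
  increments=[
    {"x":0,"y":0,"z":1,"spin":0},
    {"x":0,"y":0,"z":1,"spin":0},
    {"x":0,"y":0,"z":0,"spin":0},
  ],
)

```text
clock: 21.08
ee_pos: [0.48, -0.2095, 0.1313]
tcp_rot: [-0.003, 0.657, 0.754, -0.0]
wrist_force: [-0.8, 4.1, 6.1]
width: 0.008
```

Call:
jog_arm(
  increments=[
    {"x":0,"y":0,"z":1,"spin":0},
    {"x":0,"y":0,"z":0,"spin":0},
  ],
)

```text
clock: 21.32
ee_pos: [0.4801, -0.2092, 0.1304]
tcp_rot: [-0.003, 0.657, 0.754, -0.0]
wrist_force: [-1.0, 4.9, 7.1]
width: 0.004
```

Call:
jog_arm(
  increments=[
    {"x":0,"y":0,"z":1,"spin":0},
    {"x":0,"y":0,"z":0,"spin":0},
  ],
)

```text
clock: 21.58
ee_pos: [0.4808, -0.2092, 0.1301]
tcp_rot: [-0.003, 0.657, 0.754, 0.0]
wrist_force: [-1.4, 7.9, 14.8]
width: 0.002
```

Call:
jog_arm(
  increments=[
    {"x":0,"y":0,"z":1,"spin":0},
    {"x":0,"y":0,"z":0,"spin":0},
  ],
)

```text
clock: 21.82
ee_pos: [0.4815, -0.209, 0.1299]
tcp_rot: [-0.002, 0.657, 0.754, 0.001]
wrist_force: [-3.5, 9.1, 22.6]
width: 0.006
```

Call:
jog_arm(
  increments=[
    {"x":0,"y":0,"z":0.5,"spin":0},
    {"x":0,"y":0,"z":0,"spin":0},
  ],
)

```text
clock: 22.08
ee_pos: [0.4818, -0.209, 0.1297]
tcp_rot: [-0.002, 0.657, 0.754, 0.001]
wrist_force: [-4.2, 9.6, 27.3]
width: 0.006
```

Call:
jog_arm(
  increments=[
    {"x":0,"y":0,"z":-1.5,"spin":0},
    {"x":0,"y":0,"z":0,"spin":0},
    {"x":0,"y":0,"z":0,"spin":0},
    {"x":0,"y":0,"z":0,"spin":0},
    {"x":0,"y":0,"z":0,"spin":0},
    {"x":0,"y":0,"z":0,"spin":0},
    {"x":0,"y":0,"z":0,"spin":0},
    {"x":0,"y":0,"z":0,"spin":0},
  ],
)

```text
clock: 23.08
ee_pos: [0.4808, -0.2091, 0.1301]
tcp_rot: [-0.003, 0.657, 0.754, 0.0]
wrist_force: [-2.1, 6.7, 15.1]
width: 0.009
```

Call:
jog_arm(
  increments=[
    {"x":0,"y":0,"z":0,"spin":0},
    {"x":0,"y":0,"z":0,"spin":0},
    {"x":0,"y":0,"z":0,"spin":0},
    {"x":0,"y":0,"z":0,"spin":0},
    {"x":0,"y":0,"z":0,"spin":0},
    {"x":0,"y":0,"z":0,"spin":0},
    {"x":0,"y":0,"z":0,"spin":0},
    {"x":0,"y":0,"z":0,"spin":0},
  ],
)

```text
clock: 24.08
ee_pos: [0.4808, -0.2091, 0.1301]
tcp_rot: [-0.003, 0.657, 0.754, 0.0]
wrist_force: [-0.8, 6.9, 14.7]
width: 0.005
```

```bash
python3 -c "
from h import *
go()
s=capture('scene');bub(s,'b3.png')" | sed 's/np.int64//g'
```

```text
t 24.075 pos [ 0.4808 -0.2091  0.1301] jaw 7.854725282803162 j7 0.7876630392122527 F [-0.8256  6.8581 14.7068] w 0.0052207772122605045
tool mm [0. 0. 0.] spin None tilt [ 0.0044 -0.0028 -1.    ]
box (152, 217, 242, 307)
(-50, (45), (46), (36)) (-48, (85), (88), (49)) (-46, (128), (138), (69)) (-44, (151), (161), (81)) (-42, (160), (170), (87)) (-40, (161), (171), (88)) (-38, (163), (171), (89)) (-36, (163), (171), (91)) (-34, (163), (171), (91)) (-32, (160), (171), (89)) (-30, (158), (168), (86)) (-28, (154), (165), (83)) (-26, (149), (161), (80)) (-24, (143), (155), (75)) (-22, (133), (145), (71)) (-20, (123), (129), (67)) (-18, (114), (114), (61)) (-16, (135), (139), (75)) (-14, (151), (156), (91)) (-12, (173), (175), (128)) (-10, (187), (187), (155)) (-8, (198), (197), (171)) (-6, (202), (201), (178)) (-4, (208), (205), (186)) (-2, (204), (200), (181)) (0, (206), (201), (184)) (2, (203), (199), (181)) (4, (189), (187), (164)) (6, (168), (169), (133)) (8, (144), (152), (97)) (10, (124), (133), (73)) (12, (112), (121), (57)) (14, (114), (121), (58)) (16, (128), (137), (67)) (18, (139), (150), (73)) (20, (145), (159), (77)) (22, (149), (163), (80)) (24, (149), (162), (80)) (26, (144), (157), (75)) (28, (123), (137), (63)) (30, (98), (112), (47)) (32, (76), (90), (36)) (34, (74), (86), (34)) (36, (75), (87), (35)) (38, (76), (89), (36)) (40, (70), (80), (32)) (42, (58), (67), (29)) (44, (43), (50), (25)) (46, (30), (33), (17)) (48, (24), (22), (19)) (50, (19), (23), (23))
```

View pics/b3.png

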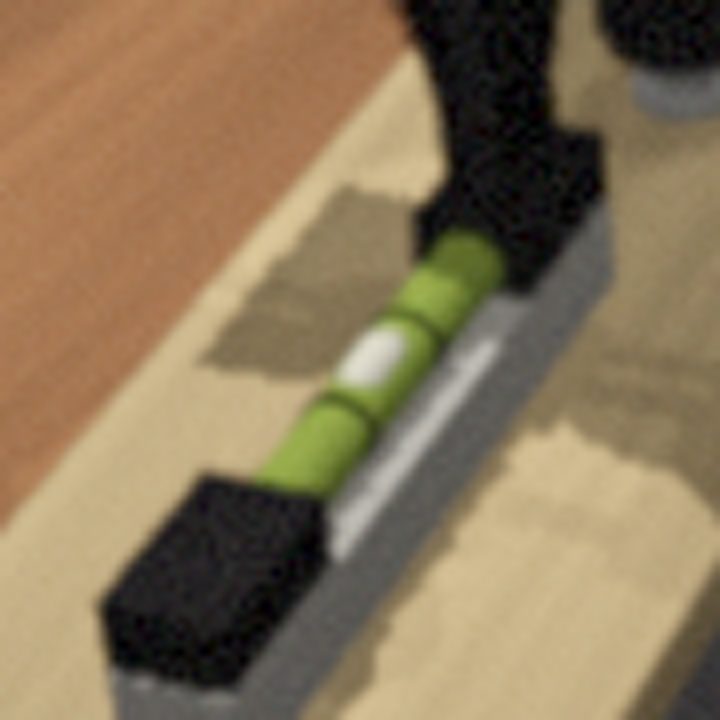

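The bubble centre is at −2.95 mm and the mid-point of the rings at −2.75 mm on the same profile line. That makes it centred to about 1 mm, with the shelf bottomed out under about 15 N. Handing in.

```bash
python3 -c "
from h import *
print(hand_in()); S=state(); print(S['clock'],S['wrist_force'])"
```

```text
the job is handed in; nothing more can be done
None
the job is handed in; nothing more can be done
```

I laid the smallest of the three levels along the middle of the shelf and let go. I then turned the knob 63° (1.1 rad) clockwise and pressed the closed fingers on the end block nearer the knob. The job was handed in at about 24 s with the press held; no verdict was reported.

**Last checks:**
- **Press:** the wrist force was about 14.7 N upward, steady for 2 s, with about 7 N sideways along the board from friction. Force rose about 8 N per mm at the end of the press, so the shelf was down against its foot.
- **Bubble:** it stood about 0.2 mm from the mid-point of its two marks, and I trust that to about 1 mm. Before pressing it read about 18 to 20 mm towards the knob. The text predicts 18 mm for a seated level, so that roughly agrees; it may already have been at its 20 mm stop.
- **Level position:** it lay centred and parallel on the board, judged from the scene picture only.
- **Bystanders:** the arm never went near the jar, spanner or carton, but I did not measure their positions again at the end.

**What went wrong:** the first two move calls were refused because every row needs all four numbers. While closing on the level at pick-up, the fingers pressed it onto the bench with about 29 N for a moment. During the final press I reached 27 N before backing off to about 15 N.

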